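# Push a row of tins home in the lane

## Task

Take the wooden end block and use its front to push the three flat tins, as one straight row, into the wooden lane until the front tin presses on the sprung stop and the stop gives a couple of millimetres; keep it gentle, never driving the stop to the end of its springs or jamming the tins on the rails. Leave the block standing square in the lane's mouth, close up behind the last tin, with all three tins touching in line, flat on the worktop and still up against the stop. Leave everything else where it is.

Things in the scene. Friction and masses are not known exactly. Their poses are not given: they have to be found in the camera images.
- lane: Fixed wooden guide for one row of tins; no floor, tins slide on the worktop. Origin: centre of the mouth where the straight rails begin, worktop height; +x into the lane, y across. Rails 32 mm high, 14 thick, inner faces at y = -47 and +47 mm from x = 0 to 315 mm; from x = 0 to -50 mm they flare out to 144 mm. Its place varies; it points roughly along world +y.
- lane_end (a point): Centre of the lane's far end, top of the rails, 315 mm in. Before it a clamped metal cross-bar (two black screws) holds a sprung wooden stop face, 28 mm tall. Its place differs each time: the face at rest is 250 to 285 mm in from the lane's origin; not measured, find it by feel. Damped face yields at 3 N per mm, 9 mm of travel; the bar stays put.
- tin_front: Flat round food tin, 86.4 mm across, 40 mm high, 0.23 kg. The tin of the row that is deepest in the lane (starts between the straight rails). Origin: centre of its underside, z up. Too wide to grip; slides on the worktop.
- tin_middle: The same kind of tin, second in the row; starts in the flared mouth, some mm short of touching the front tin. Origin: centre of its underside.
- tin_rear: The same kind of tin, last in the row, outside the mouth, some mm short of touching the middle tin. Origin: centre of its underside.
- end_block: Loose brown wooden end block, 0.25 kg: pushes the row, then keeps it. Origin: underside on the centre line; +x is its front, z up. Base 84 mm wide, x = -60 to 18 mm, 22 high; ridge 36 high at x = 2 to 18. Front: two upright round black bumpers, radius 6, axes x = 22, y = -26 and +26 mm; a tin sits against both with its centre 63.8 mm ahead of the origin.
- tab (a point): Grip point on the end block's upright tab: 45 mm behind the block's origin, 50 mm above its underside. The tab is 16 mm thick in the block's x, 50 mm wide in y, and stands from z = 22 to 70 mm. Grip it from above with the fingers before and behind it.
- onion: Bystander: red onion, about 65 mm. Origin: centre of its underside.
- garlic: Bystander: garlic bulb, 56 mm. Origin: centre of its underside.
- lemon: Bystander: lemon, 72x57x58 mm. Origin: centre of its underside.
- tea_box: Bystander: tea box, 69x133x66 mm. Origin: centre of its underside.
- tape: Bystander: roll of brown tape lying flat, 93 mm across, 48 mm high. Origin: centre of its underside.
- glass: Bystander: tall clear drinking glass, 66 mm across, 139 mm high. Origin: centre of its underside.
- brush: Bystander: washing-up brush, 36x270x62 mm, lying along y. Origin: centre of its underside.
Not all that is in view belongs to the job. What is shaped like the tin_rear but black is not meant.

How it is judged:
By the outcome, as a careful person would: the job done as asked, in the order asked, and still so for the second after the job is handed in, with the robot touching nothing.
It also fails if it takes over 69 s, if anything falls off the work surface, if the arm or the gripper's body presses on something with over 40 N, if the wrist force passes 120 N, or if a joint passes its speed limit or range.

## Robot

A 6-joint arm with a two-finger parallel gripper is mounted at the origin on a cart in front of the work surface, level with it; the furniture and walls round the work are solid. World frame = base frame: x ahead of the robot, y to its left, z up, the work surface at z = 0. Lengths are in mm, angles in rad, forces in N, time in s.
With the tool pointing down it reaches from about 250 to 800 mm from the base axis. Payload 3.9 kg.
Tool frame: the origin (TCP) lies midway between the tips of the shut fingers; the grasp point (between the pads) lies 19 mm behind it; z points along the fingers, y is the line along which they close (so a half turn about z gives the same grasp; the last joint's range is limited). The gripper opens to 85 mm and grips with 20 to 120 N. Pads are 22 mm wide; open, the fingers measure 114 mm over their backs; the gripper's body (76 mm by 85 mm) begins 54 mm behind the grasp point. The pads swing forward as they close: fully open they stand 13 mm farther back than shut.
Start: joints at [1.178, 0.26, -0.138, 1.173, 0, 1.571], TCP at [200.952, 485.009, 231.304] pointing down, gripper open.
Joint ranges: [-2.78, 2.78], [-0.83, 1.72], [-1.28, 1.37], [-1.9, 2.12], [-1.57, 1.48], [-3.14, 3.14]. Speed limits (rad/s): [2.57, 2.57, 3.14, 3.14, 3.14, 3.14].

## Interface

Orientations are given as a unit quaternion [x, y, z, w].
In Python, from station import * gives the robot as it stands.
- The arm moves only by the shell command python3 -m crank 'ROWS' [OPENING]. ROWS is JSON, a list of rows, each a list of 2 entries, a list of its own where there are three numbers: the shift along the tool's x, y, z normalised to -1 to 1, where 1 is 500 mm, then the turn, a rotation vector about the tool's x, y, z normalised to -1 to 1, where 1 is 360 degrees. In form: [[[x, y, z], [rx, ry, rz]], ...]. A call has 1 to 12 rows; each row is the pose to reach, as a shift and turn from the pose commanded when the call began, along the tool's axes at that moment, turning the shorter way round; what a row does not reach only later rows make up. A row lasts 1/10 s, in which the tool goes at most 50 mm and 8.59 degrees, less where a joint would pass 70% of its speed; a pose out of reach is approached as far as the arm can. A call with a number of a shift or a turn outside -1 to 1 is refused whole. A call with a gripper value outside its range is refused whole. OPENING is the opening, from -1 (shut) to 1 (fully open), so that 0 is half open, set as the call begins (- or left out, the last holds). The fingers move at their own pace and stop on an object; the grip force is fixed at half the most. Time passes only in rows, so rows that repeat a pose let the fingers close. It gives the time, the measured TCP pose, the force, the opening and the grip force at its end, in the units of the state.
- get_obs(): the state, without advancing time (a new reading comes with each control period).
- get_image(name): name is "side" or "top" or "wrist"; returns a dict with "frame" (420x560x3 uint8, red, green, blue), "depth" (420x560 float32, mm along the optical axis (not along the pixel's ray), 0 where there is no reading), "K" (3x3 intrinsics, pixels), "k1" (the pictures are not rectified: a ray, as slopes to the right and down, at radius r is drawn at 1 + k1 r^2 times it, then the intrinsics apply), "rvec" (rotation vector, rad) and "tvec" (3), from world to camera coordinates, as OpenCV has them; the wrist camera has in their place "mount" (4x4, takes a point from camera to tool coordinates, whose origin is the TCP and whose axes are the flange's). Camera axes: x right, y down, z forward; pixel columns grow to the right and rows downward; lengths in mm; the calibration is good to about 2 mm. A picture is of the moment at which its call begins: read the wrist's pose just before it.
- close_job(): hands the job in; it is judged then, once.
The state is a dict: "time": time; "joint_positions": joint angles; "dq": joint speeds; "tau": joint torques, N m; "position": TCP position; "tool_rot": TCP orientation; "ft_force": force on the tool from outside, world axes, zero at the start; "torque": the same for the moment, N m; "grip_width": finger opening in mm; "finger_force": force on a finger pad.
Only numpy, scipy, OpenCV 4.12 (cv2) and the standard library are available. Lean on these libraries where they do the work, as an engineer would, in place of code of your own. Each camera call takes 0.05 s, during which the arm holds its last target. There are 200 camera calls.

## Working session

There is one attempt and no reset: what is moved stays moved. The work goes in short steps, Python scripts to look and compute and a shell command to move; the robot and the scene stay as the last step left them, time stands still between calls to the robot, and variables do not carry over. Pictures are saved under pics/ and viewed, at most 10 in all, crops included, and the job is handed in when it is done.

```bash
mkdir -p pics; ls; cat > h.py <<'E'
from station import *
import numpy as np, cv2
from scipy.spatial.transform import Rotation as R
def world(im):
    """per-pixel world coordinates (fixed cameras)"""
    d=im["depth"];h,w=d.shape;K=im["K"]
    u,v=np.meshgrid(np.arange(w),np.arange(h))
    pts=np.stack([u,v],-1).reshape(-1,1,2).astype(np.float64)
    n=cv2.undistortPoints(pts,np.array(K,float),np.array([im["k1"],0,0,0.])).reshape(h,w,2)
    c=np.dstack([n[...,0]*d,n[...,1]*d,d])
    if "mount" in im:
        o=get_obs();M=np.array(im["mount"]);t=c@M[:3,:3].T+M[:3,3]
        return t@R.from_quat(o["tool_rot"]).as_matrix().T+np.array(o["position"])
    Rm=cv2.Rodrigues(np.array(im["rvec"],float))[0]
    return (c-np.array(im["tvec"]).reshape(3))@Rm
E
python3 - <<'E'
from h import *
o=get_obs();print(o)
for n in("top","side"):
    im=get_image(n);cv2.imwrite(f"pics/{n}0.png",im["frame"][...,::-1]);np.save(f"{n}0.npy",world(im))
    print(n,im["K"],im["k1"],im["rvec"],im["tvec"])
E
```

```text
pics
{'time': 0.0, 'joint_positions': array([ 1.17801595e+00,  2.60658218e-01, -1.39408950e-01,  1.17275172e+00,
        1.01196809e-05,  1.57078416e+00]), 'dq': array([-2.91417535e-04, -2.21181432e-03, -4.19093488e-04,  1.40945796e-04,
        3.01129361e-06, -4.63975153e-05]), 'tau': array([ 2.06794626e-03, -4.05684435e+01,  2.53919291e+01,  1.89030723e-02,
        2.89539666e-04, -1.17214270e-05]), 'position': array([200.66781002, 484.35204601, 230.46339634]), 'tool_rot': array([ 1.95124129e-01,  9.80778034e-01, -9.90853172e-04, -2.02300099e-04]), 'ft_force': array([-0.34445489,  0.92885761, -0.39309873]), 'torque': array([ 0.00163587,  0.02073328, -0.01263098]), 'finger_force': 0.0, 'grip_width': 85.41198135600268}
top [[448.22053372   0.         274.13051427]
 [  0.         448.22053372 212.25735124]
 [  0.           0.           1.        ]] -0.05313123954281117 [ 2.18992489 -2.19597449  0.06864264] [   2.0620031   548.73998288 1130.32081285]
side [[489.47059606   0.         287.14294938]
 [  0.         489.47059606 209.20027938]
 [  0.           0.           1.        ]] -0.05344540689055112 [ 2.16789898 -0.03327137  0.00286203] [-540.69129268   75.08288355 1513.49719399]
```

View pics/top0.png

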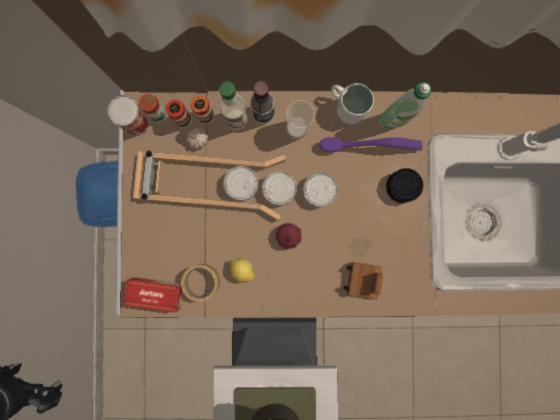

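View pics/side0.png

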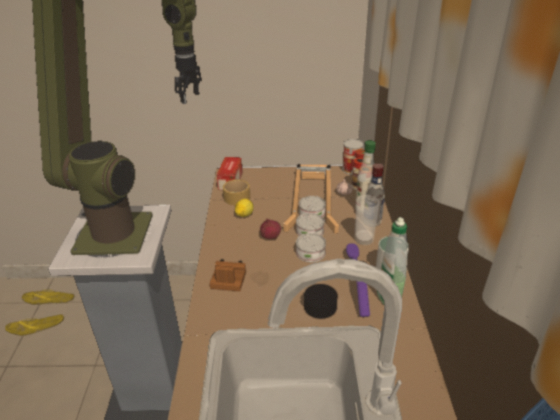

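The top view shows the lane mouth facing right, with its stop at about (150,175). The tins are at (240,184), (279,189) and (320,190), and the end block is at (365,281) with its bumpers facing left.

Things that could be confused:
- **Rear tin:** the silver tin at (320,190) or the black tin at (405,185). I take the silver one.
- **End block:** the brown block at (365,281), the tape at (200,283) or the lane wood at (150,175). I take the block, which has a tab and black bumpers.

```bash
python3 - <<'E'
from h import *
W=np.load("top0.npy");I=cv2.imread("pics/top0.png")
x,y,z=W[...,0],W[...,1],W[...,2]
v,u=np.mgrid[:420,:560]
print("table z",np.median(z[225:270,300:330]))
for n,(a,b) in dict(f=(240,184),m=(279,189),r=(320,190)).items():
    m=(np.hypot(u-a,v-b)<25)&(z>32)&(z<50)
    p=np.c_[x[m],y[m]].astype(np.float32);c,r=cv2.minEnclosingCircle(p)
    print(n,m.sum(),p.mean(0),c,r,np.median(z[m]))
# block
m=(u>335)&(u<395)&(v>255)&(v<308)
for lo,hi in((12,27),(29,45),(55,80)):
    k=m&(z>lo)&(z<hi);p=np.c_[x[k],y[k]].astype(np.float32);print("block",lo,k.sum(),cv2.minAreaRect(p),np.median(z[k]),p.mean(0))
k=m&(z>10);print("all",cv2.minAreaRect(np.c_[x[k],y[k]].astype(np.float32)))
# rails: straight segments
for n,(v0,v1) in dict(L=(150,170),Rr=(192,212)).items():
    k=(v>=v0)&(v<=v1)&(u>165)&(u<255)&(z>26)&(z<36)
    hs=I[...,0].astype(int)<I[...,2].astype(int)-40
    k&=hs
    p=np.c_[x[k],y[k]].astype(np.float32);l=cv2.fitLine(p,cv2.DIST_HUBER,0,.01,.01).ravel();print(n,k.sum(),l,np.percentile(p[:,1],[0,100]))
c=cv2.resize(I[135:230,125:345],None,fx=3.5,fy=3.5,interpolation=cv2.INTER_CUBIC)
d=cv2.resize(I[250:312,330:400],None,fx=3.5,fy=3.5,interpolation=cv2.INTER_CUBIC)
o=np.zeros((c.shape[0]+d.shape[0],c.shape[1],3),np.uint8);o[:c.shape[0]]=c;o[c.shape[0]:,:d.shape[1]]=d;cv2.imwrite("pics/crop1.png",o)
E
```

```text
table z 0.3710104539424448
f 1076 [621.92017  83.95598] (619.9359130859375, 86.52762603759766) 63.164546966552734 37.28667114578424
m 961 [608.6601   -10.301076] (601.8662719726562, -2.4849910736083984) 56.151580810546875 37.66726525142009
r 924 [ 605.264   -116.44362] (606.1408081054688, -106.32942962646484) 53.159568786621094 37.6553495398327
block 12 616 ((375.5694580078125, -222.29054260253906), (88.68355560302734, 81.74637603759766), 80.4054183959961) 22.832007368614914 [ 375.11374 -228.04991]
block 29 286 ((375.7255554199219, -210.80459594726562), (71.90699005126953, 81.64221954345703), 72.95169830322266) 36.24159682465118 [ 379.73514 -199.99251]
block 55 149 ((371.3414001464844, -250.60386657714844), (16.99587059020996, 46.942054748535156), 81.9651870727539) 69.57858276229534 [ 371.52365 -249.45415]
all ((401.393798828125, -126.0526123046875), (292.910400390625, 87.18873596191406), 75.2421646118164)
L 471 [8.7874249e-02 9.9613160e-01 6.8218207e+02 1.6412434e+02] [ 51.24784851 275.73059082]
Rr 466 [8.699097e-02 9.962091e-01 5.739200e+02 1.647656e+02] [ 51.34687042 275.41882324]
```

View pics/crop1.png

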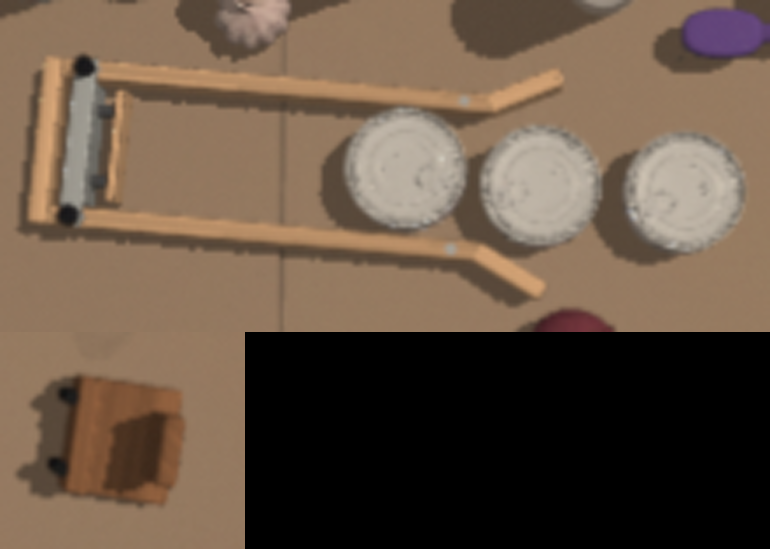

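The crop confirms the choice: brown block with tab at the rear and black bumpers at crop (68,395) and (57,465), front facing the lane. The stop face is at crop x≈118, and the silver tins are at (406,168), (541,185) and (685,192). Next I work out the lane frame and the move numbers.

```bash
cat >> h.py <<'E'
def proj(im,u,v,zz):
    n=cv2.undistortPoints(np.array([[[u,v]]],float),np.array(im["K"],float),np.array([im["k1"],0,0,0.])).ravel()
    Rm=cv2.Rodrigues(np.array(im["rvec"],float))[0];t=np.array(im["tvec"]).reshape(3)
    d=Rm.T@np.array([n[0],n[1],1]);c=-Rm.T@t
    return c+d*(zz-c[2])/d[2]
L0=None
def delta(*targets,o=None):
    """targets (x,y,z,heading deg of tool y) -> row shift (units) & rz"""
    o=o or get_obs();r=R.from_quat(o["tool_rot"])
    for t in targets:
        s=r.inv().apply(np.array(t[:3])-o["position"])/500
        h=np.radians(t[3]);y=np.array([np.cos(h),np.sin(h),0]);z=np.array([0,0,-1.]);x=np.cross(y,z)
        w=(r.inv()*R.from_matrix(np.c_[x,y,z])).as_rotvec()/(2*np.pi)
        print(t,"->",np.round(s,4),np.round(w,4))
E
python3 - <<'E'
from h import *
im=get_image("top")
e=np.array([.0873,.9962]);n=np.array([-e[1],e[0]])  # lane x and y(left => -x world)
P=np.array([628.05,164.45])
for nm,u,v,zz in [("kinkU",265,164,32),("kinkD",262.1,205,32),("stopU",125+124/3.5,135+95/3.5,28),("stopD",125+118/3.5,135+200/3.5,28),("tf",241,183,40),("tm",279.6,187.9,40),("tr",320.7,189.9,40),("black",405,185,40),("onion",289,236,40),("glass",298,119,100),("bumpU",330+68/3.5,250+(395-332)/3.5,36),("bumpD",330+57/3.5,250+(465-332)/3.5,36)]:
    w=proj(im,u,v,zz)[:2];print(nm,w.round(1),"lane along/across",((w-P)@e).round(1),((w-P)@n).round(1))
delta((430,120,230,67.5),(371,-251,150,81.2))
E
```

```text
kinkU [670.7  23.4] lane along/across -136.7 -54.8
kinkD [566.2  30.9] lane along/across -138.4 49.9
stopU [677.2 291. ] lane along/across 130.3 -37.9
stopD [600.1 294.3] lane along/across 126.9 39.2
tf [621.3  83.8] lane along/across -81.0 -0.3
tm [608.6 -13.3] lane along/across -178.8 3.8
tr [ 603.4 -116.7] lane along/across -282.2 0.1
black [ 615.5 -330.5] lane along/across -494.1 -30.7
onion [487.8 -36.3] lane along/across -212.3 122.2
glass [768.5 -57.3] lane along/across -208.6 -159.3
bumpU [ 407.3 -187.4] lane along/across -369.8 189.2
bumpD [ 357.6 -179.1] lane along/across -365.8 239.4
(430, 120, 230, 67.5) -> [-0.7027 -0.498   0.002 ] [-0.0002 -0.     -0.    ]
(371, -251, 150, 81.2) -> [-0.8777 -1.2285  0.1631] [-0.0002 -0.     -0.0381]
```

```bash
python3 -m crank '[[[-0.7,-0.5,0],[0,0,0]],[[-0.7,-0.5,0],[0,0,0]],[[-0.7,-0.5,0],[0,0,0]],[[-0.7,-0.5,0],[0,0,0]],[[-0.7,-0.5,0],[0,0,0]],[[-0.7,-0.5,0],[0,0,0]],[[-0.7,-0.5,0],[0,0,0]],[[-0.7,-0.5,0],[0,0,0]],[[-0.7,-0.5,0],[0,0,0]],[[-0.7,-0.5,0],[0,0,0]],[[-0.7,-0.5,0],[0,0,0]]]' 0
python3 -c "
from h import *
delta((371,-251,150,81.2))"
```

```text
time: 1.25
position: [428.4, 119.6, 231.0]
tool_rot: [0.196, 0.981, 0.0, -0.001]
ft_force: [-0.8, 0.7, -0.0]
grip_width: 42.6
finger_force: 0.0
(371, -251, 150, 81.2) -> [-0.1793 -0.7284  0.1619] [-0.     -0.0002 -0.0384]
```

```bash
python3 -m crank '[[[-0.18,-0.73,0.16],[0,0,-0.038]],[[-0.18,-0.73,0.16],[0,0,-0.038]],[[-0.18,-0.73,0.16],[0,0,-0.038]],[[-0.18,-0.73,0.16],[0,0,-0.038]],[[-0.18,-0.73,0.16],[0,0,-0.038]],[[-0.18,-0.73,0.16],[0,0,-0.038]],[[-0.18,-0.73,0.16],[0,0,-0.038]],[[-0.18,-0.73,0.16],[0,0,-0.038]],[[-0.18,-0.73,0.16],[0,0,-0.038]],[[-0.18,-0.73,0.16],[0,0,-0.038]],[[-0.18,-0.73,0.16],[0,0,-0.038]],[[-0.18,-0.73,0.16],[0,0,-0.038]]]'
python3 - <<'E'
from h import *
im=get_image("wrist");cv2.imwrite("pics/w1.png",im["frame"][...,::-1]);W=world(im)
x,y,z=W[...,0],W[...,1],W[...,2]
for lo,hi in((12,27),(30,45),(58,80)):
    k=(z>lo)&(z<hi)&(abs(x-375)<65)&(abs(y+220)<75);p=np.c_[x[k],y[k]].astype(np.float32)
    if k.sum()>20: print(lo,k.sum(),cv2.minAreaRect(p),np.median(z[k]))
E
```

```text
time: 2.45
position: [372.5, -249.9, 151.6]
tool_rot: [0.075, 0.997, 0.0, 0.0]
ft_force: [1.3, 0.2, -0.5]
grip_width: 42.8
finger_force: 0.0
12 4540 ((373.70703125, -223.54127502441406), (86.29341125488281, 84.01298522949219), 80.88090515136719) 21.79498033470739
30 1964 ((367.94732666015625, -203.37789916992188), (93.04935455322266, 64.45011901855469), 31.622549057006836) 35.452626343205566
58 1235 ((368.6251525878906, -251.40345764160156), (15.933828353881836, 49.15306854248047), 80.85274505615234) 69.39318942481513
```

View pics/w1.png

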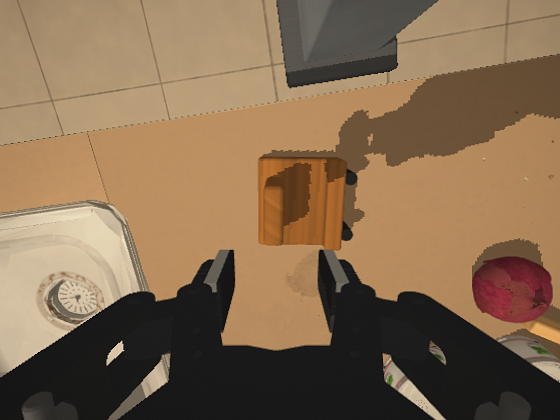

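The wrist view shows the tab at about (275,215), its thickness along the finger line, with nothing near the fingers. I descend on the tab at (369,−251), heading 80.9°.

```bash
python3 -c "
from h import *
delta((369,-251.4,31,80.9))"
```

```text
(369, -251.4, 31, 80.9) -> [ 0.0067 -0.0036  0.2413] [0.     0.0001 0.0012]
```

```bash
python3 -m crank '[[[0.0067,-0.0036,0.08],[0,0,0.001]],[[0.0067,-0.0036,0.14],[0,0,0.001]],[[0.0067,-0.0036,0.19],[0,0,0.001]],[[0.0067,-0.0036,0.22],[0,0,0.001]],[[0.0067,-0.0036,0.241],[0,0,0.001]],[[0.0067,-0.0036,0.241],[0,0,0.001]]]'
python3 -m crank '[[[0,0,0],[0,0,0]],[[0,0,0],[0,0,0]],[[0,0,0],[0,0,0]],[[0,0,0],[0,0,0]],[[0,0,0],[0,0,0]],[[0,0,0],[0,0,0]]]' -1
python3 -c "
from h import *
o=get_obs();print(R.from_quat(o['tool_rot']).as_matrix()[:,1],o['torque'])"
```

```text
time: 3.1
position: [368.0, -251.7, 30.0]
tool_rot: [0.079, 0.997, 0.001, -0.001]
ft_force: [-0.0, 0.2, -0.1]
grip_width: 42.8
finger_force: 0.0
time: 3.7
position: [369.4, -253.2, 31.7]
tool_rot: [0.08, 0.997, -0.0, 0.001]
ft_force: [0.7, 1.9, 5.5]
grip_width: 15.6
finger_force: 59.4
[ 1.59526162e-01  9.87193671e-01 -2.45229907e-04] [ 0.31894407 -0.02787838  0.05577736]
```

```bash
python3 -c "
from h import *
delta((369.4,-253.2,61.7,80.9),(592,-246.5,61.7,85),(592,-246.5,32,85))"
```

```text
(369.4, -253.2, 61.7, 80.9) -> [-0.0002 -0.0001 -0.0599] [-0.      0.0003 -0.0002]
(592, -246.5, 61.7, 85) -> [-0.4375  0.0842 -0.059 ] [-0.0001  0.0003 -0.0116]
(592, -246.5, 32, 85) -> [-4.374e-01  8.420e-02  4.000e-04] [-0.0001  0.0003 -0.0116]
```

```bash
python3 -m crank '[[[0,0,-0.03],[0,0,0]],[[0,0,-0.06],[0,0,0]],[[-0.05,0.01,-0.06],[0,0,-0.003]],[[-0.12,0.023,-0.06],[0,0,-0.006]],[[-0.19,0.037,-0.06],[0,0,-0.01]],[[-0.26,0.05,-0.06],[0,0,-0.0116]],[[-0.33,0.064,-0.06],[0,0,-0.0116]],[[-0.39,0.075,-0.06],[0,0,-0.0116]],[[-0.43,0.084,-0.06],[0,0,-0.0116]],[[-0.4375,0.0842,-0.06],[0,0,-0.0116]],[[-0.4375,0.0842,-0.06],[0,0,-0.0116]]]'
python3 - <<'E'
from h import *
delta((592,-246.5,33,85))
im=get_image("top");cv2.imwrite("pics/t2.png",im["frame"][...,::-1])
im=get_image("wrist");cv2.imwrite("pics/w2.png",im["frame"][...,::-1]);W=world(im);x,y,z=W[...,0],W[...,1],W[...,2]
o=get_obs();p=o["position"]
for lo,hi in((45,57),(59,72)):
    k=(z>lo)&(z<hi)&(abs(x-p[0])<60)&(y>p[1]+8)&(y<p[1]+100);q=np.c_[x[k],y[k]].astype(np.float32)
    if k.sum()>20: print(lo,k.sum(),cv2.minAreaRect(q),np.median(z[k]))
E
```

```text
time: 4.8
position: [590.6, -246.1, 60.0]
tool_rot: [0.044, 0.999, -0.0, -0.001]
ft_force: [-0.4, -0.1, -2.8]
grip_width: 15.4
finger_force: 58.8
(592, -246.5, 33, 85) -> [-0.0029 -0.0005  0.054 ] [-0.     -0.0003  0.    ]
45 7556 ((582.4800415039062, -206.78440856933594), (65.68907928466797, 67.6413345336914), 87.35990905761719) 50.29720578252546
59 4076 ((583.7078857421875, -193.17294311523438), (85.7727279663086, 58.40937423706055), 39.14793014526367) 64.02223064253099
```

View pics/w2.png

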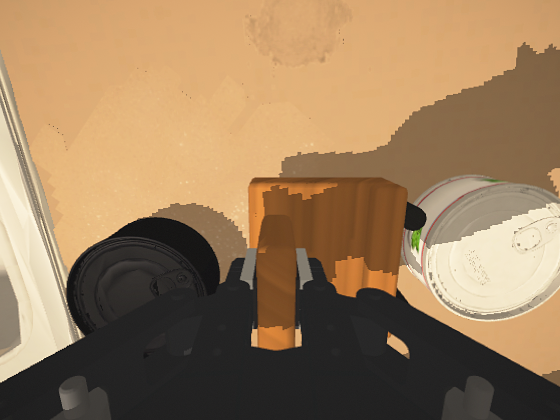

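The block hangs level in the grip, with the rear tin ahead at about (480,250) and the black tin clear behind at about (150,280). I lower it onto the worktop.

```bash
python3 -m crank '[[[-0.003,0,0.025],[0,0,0]],[[-0.004,0,0.043],[0,0,0]],[[-0.004,0,0.05],[0,0,0]],[[-0.004,0,0.054],[0,0,0]],[[-0.004,0,0.0555],[0,0,0]],[[-0.004,0,0.0555],[0,0,0]]]'
python3 - <<'E'
from h import *
o=get_obs();print(o["position"],o["ft_force"],o["torque"])
O=np.array([616.05,27.5]);e=np.array([.0873,.9962]);n=np.array([-e[1],e[0]])
p=o["position"][:2]-O;print("tab lane",p@e,p@n)
delta(*[(*(O+e*s),32,85) for s in(-250,-200,-140,-100,-80,-50)])
E
```

```text
time: 5.5
position: [593.1, -246.4, 33.1]
tool_rot: [0.044, 0.999, -0.0, 0.0]
ft_force: [0.5, -0.1, -1.8]
grip_width: 15.1
finger_force: 58.8
[ 593.14707606 -246.427647     33.09506803] [ 0.49438704 -0.1136599  -1.79144796] [-0.09295412  0.05871395  0.01736137]
tab lane -274.88614720520405 -1.0979907583244835
(np.float64(594.2249999999999), np.float64(-221.54999999999998), 32, 85) -> [0.0022 0.0498 0.0022] [-0.  0. -0.]
(np.float64(598.5899999999999), np.float64(-171.74), 32, 85) -> [0.0022 0.1498 0.0022] [-0.  0. -0.]
(np.float64(603.828), np.float64(-111.96799999999999), 32, 85) -> [0.0022 0.2698 0.0022] [-0.  0. -0.]
(np.float64(607.3199999999999), np.float64(-72.12), 32, 85) -> [0.0022 0.3498 0.0022] [-0.  0. -0.]
(np.float64(609.0659999999999), np.float64(-52.196), 32, 85) -> [0.0022 0.3898 0.0022] [-0.  0. -0.]
(np.float64(611.685), np.float64(-22.310000000000002), 32, 85) -> [0.0022 0.4498 0.0022] [-0.  0. -0.]
```

```bash
python3 -m crank '[[[0.001,0,0.002],[0,0,0]],[[0.001,0.01,0.002],[0,0,0]],[[0.001,0.02,0.002],[0,0,0]],[[0.001,0.03,0.002],[0,0,0]],[[0.001,0.038,0.002],[0,0,0]],[[0.001,0.046,0.002],[0,0,0]],[[0.001,0.054,0.002],[0,0,0]],[[0.001,0.062,0.002],[0,0,0]],[[0.001,0.07,0.002],[0,0,0]],[[0.001,0.078,0.002],[0,0,0]],[[0.001,0.086,0.002],[0,0,0]],[[0.001,0.094,0.002],[0,0,0]]]'
python3 -m crank '[[[0,0.008,0],[0,0,0]],[[0,0.016,0],[0,0,0]],[[0,0.024,0],[0,0,0]],[[0,0.032,0],[0,0,0]],[[0,0.04,0],[0,0,0]],[[0,0.048,0],[0,0,0]]]'
python3 - <<'E'
from h import *
o=get_obs();print(o["position"],o["ft_force"],o["torque"])
O=np.array([616.05,27.5]);e=np.array([.0873,.9962]);n=np.array([-e[1],e[0]])
p=o["position"][:2]-O;print("tab lane",p@e,p@n)
im=get_image("top");I=im["frame"][...,::-1]
cv2.imwrite("pics/t3.png",cv2.resize(I[130:240,120:380],None,fx=3,fy=3,interpolation=cv2.INTER_CUBIC))
E
```

```text
time: 6.7
position: [596.8, -199.7, 32.2]
tool_rot: [0.044, 0.999, -0.0, 0.0]
ft_force: [1.0, -3.0, -3.8]
grip_width: 15.5
finger_force: 58.9
time: 7.3
position: [598.9, -175.5, 32.1]
tool_rot: [0.044, 0.999, -0.0, 0.0]
ft_force: [-0.1, -3.5, -1.2]
grip_width: 15.5
finger_force: 59.0
[ 598.87963393 -175.46483476   32.14099791] [-0.0550871  -3.53888991 -1.19454619] [-1.02162387  0.05478376 -0.0441476 ]
tab lane -203.69254134355367 -0.6137113998449948
```

View pics/t3.png

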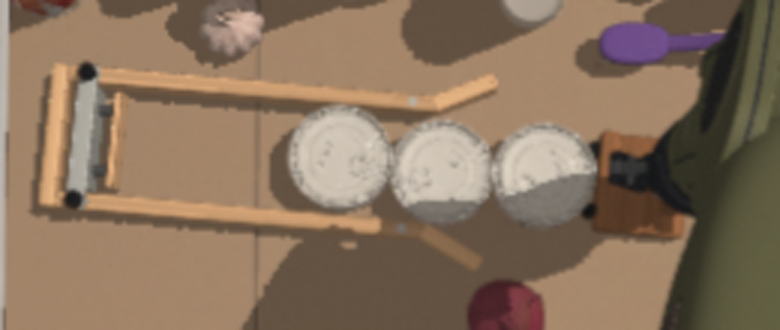

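The crop shows the row closed up: tins at crop (340,158), (442,172) and (545,173), with the rear tin seated on both bumpers. The middle tin is a few mm to the lower side, where the rails will guide it. I keep pushing.

```bash
python3 -m crank '[[[0,0.008,0],[0,0,0]],[[0,0.016,0],[0,0,0]],[[0,0.024,0],[0,0,0]],[[0,0.032,0],[0,0,0]],[[0,0.04,0],[0,0,0]],[[0,0.048,0],[0,0,0]],[[0,0.056,0],[0,0,0]],[[0,0.064,0],[0,0,0]],[[0,0.072,0],[0,0,0]],[[0,0.08,0],[0,0,0]],[[0,0.088,0],[0,0,0]],[[0,0.096,0],[0,0,0]]]'
python3 -m crank '[[[0,0.008,0],[0,0,0]],[[0,0.016,0],[0,0,0]],[[0,0.024,0],[0,0,0]],[[0,0.032,0],[0,0,0]],[[0,0.04,0],[0,0,0]],[[0,0.048,0],[0,0,0]],[[0,0.056,0],[0,0,0]],[[0,0.064,0],[0,0,0]],[[0,0.072,0],[0,0,0]],[[0,0.08,0],[0,0,0]],[[0,0.088,0],[0,0,0]],[[0,0.096,0],[0,0,0]]]'
python3 - <<'E'
from h import *
o=get_obs();print(o["position"],o["ft_force"],o["torque"])
O=np.array([616.05,27.5]);e=np.array([.0873,.9962]);n=np.array([-e[1],e[0]])
p=o["position"][:2]-O;print("tab lane",p@e,p@n)
im=get_image("top");I=im["frame"][...,::-1]
cv2.imwrite("pics/t4.png",cv2.resize(I[130:240,120:380],None,fx=3,fy=3,interpolation=cv2.INTER_CUBIC))
E
```

```text
time: 8.55
position: [603.0, -127.5, 32.1]
tool_rot: [0.044, 0.999, -0.0, -0.0]
ft_force: [0.3, -5.2, -0.6]
grip_width: 15.4
finger_force: 59.1
time: 9.75
position: [607.3, -79.9, 32.1]
tool_rot: [0.044, 0.999, -0.0, 0.0]
ft_force: [0.9, -5.0, -1.4]
grip_width: 15.5
finger_force: 59.1
[607.25932666 -79.93155884  32.11420048] [ 0.86680092 -5.04476932 -1.39066857] [-1.21949151 -0.11002655 -0.12187987]
tab lane -107.79074469574331 -0.6215063088848121
```

View pics/t4.png

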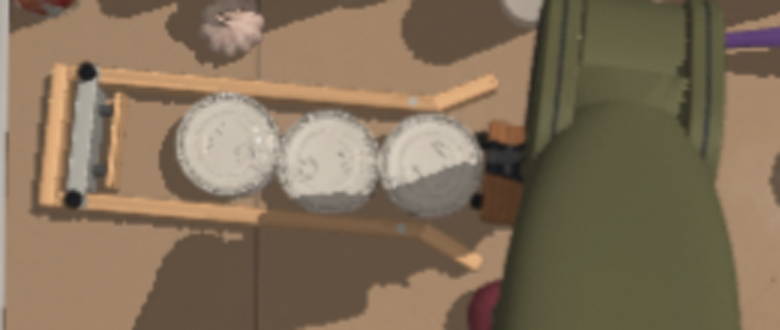

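The tins are at crop (228,144), (328,161) and (432,165), all between the rails. The zigzag is only what the rail clearance allows, and the push force is low, about 5 N. From here I approach slowly.

```bash
python3 -m crank '[[[0.001,0.006,0],[0,0,0]],[[0.002,0.012,0],[0,0,0]],[[0.003,0.018,0],[0,0,0]],[[0.003,0.024,0],[0,0,0]],[[0.003,0.03,0],[0,0,0]],[[0.003,0.036,0],[0,0,0]],[[0.003,0.042,0],[0,0,0]],[[0.003,0.048,0],[0,0,0]],[[0.003,0.053,0],[0,0,0]],[[0.003,0.058,0],[0,0,0]],[[0.003,0.062,0],[0,0,0]],[[0.003,0.066,0],[0,0,0]]]'
python3 -m crank '[[[0,0.004,0],[0,0,0]],[[0,0.007,0],[0,0,0]],[[0,0.01,0],[0,0,0]]]'
python3 -m crank '[[[0,0.003,0],[0,0,0]],[[0,0.006,0],[0,0,0]]]'
cat > s.py <<'E'
from h import *
o=get_obs();O=np.array([616.05,27.5]);e=np.array([.0873,.9962]);n=np.array([-e[1],e[0]])
p=o["position"][:2]-O;print("tab lane",p@e,p@n,"F along",o["ft_force"][:2]@e,o["ft_force"],o["torque"])
E
python3 s.py
```

```text
time: 11.0
position: [608.9, -47.3, 32.1]
tool_rot: [0.044, 0.999, -0.001, 0.0]
ft_force: [-0.1, -5.2, -1.0]
grip_width: 15.3
finger_force: 59.0
time: 11.3
position: [609.3, -42.4, 32.1]
tool_rot: [0.044, 0.999, -0.001, 0.0]
ft_force: [1.7, -6.3, -1.8]
grip_width: 15.5
finger_force: 59.0
time: 11.5
position: [609.6, -39.4, 32.1]
tool_rot: [0.044, 0.999, -0.001, 0.0]
ft_force: [1.4, -5.6, -1.5]
grip_width: 15.3
finger_force: 59.0
tab lane -67.24432766058784 0.6252183085989295 F along -5.4824472190581535 [ 1.35444893 -5.62205442 -1.50502884] [-1.32518403 -0.26605341 -0.25617304]
```

Now single steps of about 1 mm, watching for the force to rise.

```bash
for i in 1; do python3 -m crank '[[[0,0.003,0],[0,0,0]],[[0,0.006,0],[0,0,0]]]' | grep -E "pos|ft"; python3 -m crank '[[[0,0.002,0],[0,0,0]],[[0,0.004,0],[0,0,0]]]'| grep -E "pos|ft"; done; python3 s.py
```

```text
position: [609.8, -36.5, 32.2]
ft_force: [1.8, -6.8, -1.5]
position: [610.0, -34.5, 32.1]
ft_force: [0.8, -6.1, -1.0]
tab lane -62.26498361907346 0.5810267966597616 F along -6.025590205757693 [ 0.78866451 -6.11768783 -1.02461785] [-1.35092865 -0.30701941 -0.26111364]
```

```bash
python3 -m crank '[[[0,0.002,0],[0,0,0]],[[0,0.004,0],[0,0,0]]]' | grep -E "pos|ft"; python3 -m crank '[[[0,0.002,0],[0,0,0]],[[0,0.004,0],[0,0,0]]]'| grep -E "pos|ft"; python3 s.py
```

```text
position: [610.2, -32.5, 32.1]
ft_force: [1.3, -6.5, -0.2]
position: [610.3, -30.5, 32.1]
ft_force: [1.6, -5.9, -1.5]
tab lane -58.2941813348442 0.6221913319338271 F along -5.764600375735919 [ 1.58642496 -5.9256126  -1.50090798] [-1.31839462 -0.28069418 -0.20971863]
```

```bash
python3 -m crank '[[[0,0.002,0],[0,0,0]],[[0,0.004,0],[0,0,0]]]' | grep -E "pos|ft"; python3 -m crank '[[[0,0.001,0],[0,0,0]],[[0,0.002,0],[0,0,0]]]'| grep -E "pos|ft"; python3 s.py
```

```text
position: [610.5, -28.7, 32.2]
ft_force: [1.1, -8.3, -0.5]
position: [610.7, -28.2, 32.3]
ft_force: [2.2, -7.7, -0.3]
tab lane -55.994244729272836 0.5042272314746195 F along -7.498301707549069 [ 2.23655246 -7.72289976 -0.32307188] [-1.67831056 -0.2908503  -0.26025517]
```

The stop has been met: the force is rising and torque x went from −1.32 to −1.68. I keep going in 0.5 to 1 mm steps.

```bash
python3 -m crank '[[[0,0.001,0],[0,0,0]],[[0,0.002,0],[0,0,0]]]' | grep -E "pos|ft"; python3 s.py;  python3 -m crank '[[[0,0.001,0],[0,0,0]],[[0,0.002,0],[0,0,0]]]'| grep -E "pos|ft"; python3 s.py
```

```text
position: [610.8, -27.8, 32.3]
ft_force: [1.3, -8.8, 0.0]
tab lane -55.51839829264222 0.4307200081890642 F along -8.607221212885037 [ 1.31970319e+00 -8.75570297e+00  6.43044736e-03] [-1.96230113 -0.25768973 -0.21203975]
position: [610.8, -27.3, 32.4]
ft_force: [0.3, -10.4, 0.5]
tab lane -55.06516644560849 0.45612307995507045 F along -10.348202270655374 [  0.25270722 -10.40982093   0.51794179] [-2.21279955 -0.25645854 -0.24829032]
```

```bash
python3 -m crank '[[[0,0.001,0],[0,0,0]],[[0,0.002,0],[0,0,0]]]' | grep -E "pos|ft"; python3 s.py;  python3 -m crank '[[[0,0.001,0],[0,0,0]],[[0,0.002,0],[0,0,0]]]'| grep -E "pos|ft"; python3 s.py
```

```text
position: [610.9, -26.8, 32.5]
ft_force: [0.5, -12.1, 0.4]
tab lane -54.57351520071335 0.4106945326241433 F along -12.003428620750855 [  0.53473808 -12.09607635   0.40908223] [-2.42435002 -0.16270976 -0.17393538]
position: [610.9, -26.4, 32.5]
ft_force: [-0.2, -13.5, 0.8]
tab lane -54.17200066499982 0.43338173407004515 F along -13.459046313235175 [ -0.20649508 -13.49228999   0.84427146] [-2.77952702 -0.10433315 -0.21934177]
```

The stop has yielded about 2.4 mm (7.3 N over the 5.9 N friction). I ease the hand force off gradually before letting go.

```bash
python3 -m crank '[[[0,0,0],[0,0,0]],[[0,-0.001,0],[0,0,0]],[[0,-0.002,0],[0,0,0]],[[0,-0.003,0],[0,0,0]],[[0,-0.004,0],[0,0,0]],[[0,-0.004,0],[0,0,0]]]' | grep -E "pos|ft"; python3 s.py;  python3 -m crank '[[[0,-0.001,0],[0,0,0]],[[0,-0.002,0],[0,0,0]],[[0,-0.002,0],[0,0,0]]]'| grep -E "pos|ft"; python3 s.py
```

```text
position: [610.9, -26.5, 32.2]
ft_force: [1.0, -8.1, -1.5]
tab lane -54.23303641948365 0.37844145788824457 F along -7.992978748620142 [ 1.04777385 -8.1152875  -1.5274006 ] [-1.75310169 -0.31860993 -0.29895126]
position: [610.9, -26.6, 32.1]
ft_force: [1.2, -5.8, -1.2]
tab lane -54.32409478111033 0.3806917249672622 F along -5.676621906691226 [ 1.1680068  -5.8006313  -1.18078886] [-1.35678665 -0.43552451 -0.30745694]
```

```bash
python3 -m crank '[[[0,-0.001,0],[0,0,0]],[[0,-0.002,0],[0,0,0]],[[0,-0.002,0],[0,0,0]]]' | grep -E "pos|ft"; python3 s.py;  python3 -m crank '[[[0,-0.001,0.0005],[0,0,0]],[[0,-0.002,0.001],[0,0,0]],[[0,-0.002,0.001],[0,0,0]]]'| grep -E "pos|ft"; python3 s.py
```

```text
position: [610.6, -26.8, 32.0]
ft_force: [1.9, -3.7, -1.6]
tab lane -54.60163112087913 0.7199178256434077 F along -3.5289400422907624 [ 1.89835575 -3.70875979 -1.62247832] [-0.90503925 -0.38321129 -0.25338741]
position: [610.5, -27.1, 31.8]
ft_force: [1.1, -0.0, 0.3]
tab lane -54.89253231726346 0.7968621441443922 F along 0.06059202370337158 [ 1.1128033  -0.03669515  0.26322274] [-0.16365141 -0.39728001 -0.08865978]
```

```bash
python3 -m crank '[[[0,0,0],[0,0,0]],[[0,0,0],[0,0,0]],[[0,0,0],[0,0,0]],[[0,0,0],[0,0,0]],[[0,0,0],[0,0,0]],[[0,0,0],[0,0,0]]]' 0
python3 -m crank '[[[0,0,-0.01],[0,0,0]],[[0,0,-0.03],[0,0,0]],[[0,0,-0.06],[0,0,0]],[[0,0,-0.1],[0,0,0]],[[0,0,-0.16],[0,0,0]],[[0,0,-0.24],[0,0,0]],[[0,0,-0.32],[0,0,0]],[[0,0,-0.36],[0,0,0]],[[0,0,-0.36],[0,0,0]]]'
```

```text
time: 15.6
position: [610.1, -28.0, 31.5]
tool_rot: [0.044, 0.999, 0.0, -0.0]
ft_force: [1.8, -0.3, -0.8]
grip_width: 42.8
finger_force: 0.0
time: 16.5
position: [612.9, -28.2, 216.7]
tool_rot: [0.044, 0.999, -0.0, 0.005]
ft_force: [0.2, -0.6, 0.3]
grip_width: 42.6
finger_force: 0.0
```

```bash
python3 -m crank '[[[0.08,0,0],[0,0,0]],[[0.17,0,0],[0,0,0]],[[0.26,0,0],[0,0,0]],[[0.35,-0.04,0],[0,0,0]],[[0.44,-0.1,0],[0,0,0]],[[0.52,-0.18,0],[0,0,0]],[[0.54,-0.26,0],[0,0,0]],[[0.55,-0.34,0],[0,0,0]],[[0.55,-0.4,0],[0,0,0]],[[0.55,-0.4,0],[0,0,0]]]'
python3 - <<'E'
from h import *
im=get_image("top");I=im["frame"][...,::-1]
W=world(im);np.save("t5.npy",W)
cv2.imwrite("pics/t5.png",cv2.resize(I[130:240,120:380],None,fx=3,fy=3,interpolation=cv2.INTER_CUBIC))
x,y,z=W[...,0],W[...,1],W[...,2];v,u=np.mgrid[:420,:560]
O=np.array([616.05,27.5]);e=np.array([.0873,.9962]);n=np.array([-e[1],e[0]])
P=np.c_[x.ravel()-O[0],y.ravel()-O[1]];a=(P@e).reshape(x.shape);b=(P@n).reshape(x.shape)
k=(z>13)&(z<27)&(a>-100)&(a<40)&(abs(b)<44);print("base",cv2.minAreaRect(np.c_[a[k],b[k]].astype(np.float32)))
k=(z>58)&(z<80)&(a>-100)&(a<0)&(abs(b)<60);print("tab",cv2.minAreaRect(np.c_[a[k],b[k]].astype(np.float32)),np.median(z[k]))
for s in(223,137,51):
    k=(np.hypot(a-s,b)<40)&(z>33)&(z<50);print("tin",s,k.sum(),np.median(z[k]),np.ptp(np.percentile(z[k],[5,95])))
E
```

```text
time: 17.5
position: [318.2, -206.0, 211.1]
tool_rot: [0.046, 0.999, -0.001, 0.0]
ft_force: [0.5, -0.1, -0.3]
grip_width: 42.9
finger_force: 0.0
base ((-16.010047912597656, 0.35047149658203125), (84.42760467529297, 109.55137634277344), 89.7226791381836)
tab ((-55.725467681884766, 0.9318447113037109), (16.013078689575195, 49.37837600708008), 0.056602928787469864) 69.94222046010091
tin 223 745 37.72191374976878 7.234866923188157
tin 137 768 37.5703600632643 7.047079838431408
tin 51 767 37.44856658767291 6.604038082888593
```

View pics/t5.png

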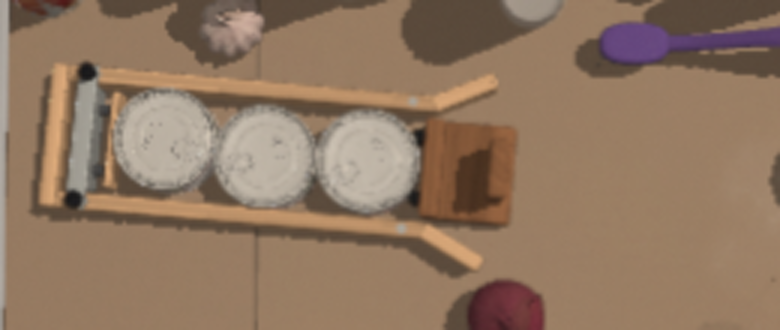

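The final picture shows the tins at crop (165,138), (266,156) and (369,161), touching and between the rails. The front tin is on the stop face at (115,140). The block is square to the lane (about 0.1°) with both bumpers on the rear tin, and the bystanders in this crop are unmoved. I'm handing in.

```bash
python3 -c "
from station import *
print(close_job())"
```

```text
the job is handed in; nothing more can be done
None
```

The job is handed in at about 18 s: the block pushed the three tins onto the sprung stop, which gave about 2.4 mm, and stands square behind them, all touching, with the middle tin about 5 mm off a straight line within the rail clearance.

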